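# Shut the knife display case and snap its retaining cap home

### The job

Close up the display case on the knife stall: swing its clear cover fully down over the stud, then take the loose push-on cap from the table and press it straight down onto the stud until it clicks, and go on pressing until its foot sits flat on the cover. Finish while still bearing down firmly on the seated cap (holding it or with the fingers on top), and leave the other goods on the table where they are.

Things in the scene. Friction and masses are not known exactly. Their poses are not given: they have to be found in the camera images.
- case: Display case fixed to the table: an open wooden tray 220 mm deep (its x), 280 mm wide (its y), 60 mm high, with knives lying inside under a hinged clear cover. Origin: centre of its underside, on the table; z up; the stud side is its -x side (towards the robot), the hinge side its +x side. It may stand turned by up to 0.25 rad.
- cover: The clear plastic cover, 220 x 280 mm, 5 mm thick, 0.38 kg, with a 6 mm wide aluminium trim on its free edge. Origin: middle of its hinge line, level with its underside; its x runs away from the free edge, along the cover.
- cover_hinge (a joint): Angle of the cover: 0 = shut flat on the case, grows as its free edge (the case's -x edge) rises. A stiff friction hinge: the cover stays at the angle where it is left; pushing it down 130 mm from the hinge takes about 1 to 4 N.
- hinge_line (a point): Middle of the cover's hinge line, 110 mm from the case's centre along its +x, 60.5 mm above the table (the underside of the cover); the hinge runs along the case's y.
- cover_edge (a point): Middle of the cover's free edge, on its upper face, 223 mm from the hinge line; moves with the cover.
- stud_seat (a point): On the axis of the fixed upright steel stud, level with the upper face of the shut cover (65.5 mm above the table): the cap's foot must come to rest here. 188 mm from the hinge line, mid-width. Stud 14 mm in diameter, round tip 22 mm above this point; four sprung steel balls 11.3 mm above it stand out to 20 mm diameter. The shut cover lets it through a 26 mm hole.
- cap: Loose push-on cap, black plastic, 30 g, standing mouth down on the table. Round foot 42 mm in diameter, 5 mm high, tapering by 8 mm height to a ribbed barrel 32 mm in diameter (grip it here), top at 36 mm. Origin: centre of its underside; z up. Bore: lead-in cone 24 mm wide at the mouth, 16.5 mm at 5 mm depth, 16.5 mm throat to 8 mm, then a 21 mm groove to 29 mm depth.
- tin: Flat round metal tin, 56 mm in diameter, 28 mm high, on the table; leave alone. Origin: centre of its underside.
- oil: Small amber glass bottle, 38 mm in diameter, 105 mm high, on the table; leave alone. Origin: centre of its underside.
- folder: Closed folding knife with a wooden handle, 98 mm long (its y), 22 mm wide, 13 mm high, on the table; leave alone. Origin: centre of its underside.
- steel_rod: Sharpening steel with a black handle, 280 mm long (its y), 25 mm high, lying behind the case; leave alone. Origin: underside, near the guard.
- stone: Whetstone 100 x 55 mm, 24 mm high; leave alone. Origin: centre of its underside.
- carton: Plain cardboard carton 160 x 50 mm, 28 mm high; leave alone. Origin: centre of its underside.
- cap_mouth (a point): Centre of the cap's open mouth, level with its underside. Pushed straight onto the stud, the cap meets the sprung balls about 10 mm above its seat; resistance climbs to about 10 to 14 N, then drops with a click as the balls spring into its groove in the last 3 mm above the seat, and rises again as the foot lands on the cover.

How it is judged:
By the outcome, as a careful person would: the job done as asked, in the order asked, and still so for the second after the job is handed in, while the arm keeps its last pose, push and grip.
It also fails if it takes over 48 s, if anything falls off the work surface, if the arm or the gripper's body presses on something with over 40 N, if the wrist force passes 120 N, or if a joint passes its speed limit or range.

### The arm

A 6-joint arm with a two-finger parallel gripper is mounted at the origin on the work surface. World frame = base frame: x ahead of the robot, y to its left, z up, the work surface at z = 0. Lengths are in mm, angles in rad, forces in N, time in s.
With the tool pointing down it reaches from about 275 to 1000 mm from the base axis. Payload 8.4 kg.
Tool frame: the origin (TCP) lies at the very end of the fingers, on their centre line; the grasp point (between the pads) lies 19 mm behind it; z points along the fingers, y is the direction in which the jaws open and shut (so a half turn about z gives the same grasp; the last joint's range is limited). The gripper opens to 85 mm and grips with 20 to 120 N. Pads are 22 mm wide; open, the fingers measure 114 mm over their backs; the gripper's body (76 mm by 85 mm) begins 54 mm behind the grasp point. The pads swing forward as they close: fully open they stand 13 mm farther back than shut.
Start: joints at [1.226, 0.353, 1.633, -0, 1.155, -0.002], TCP at [210.077, 588.638, 199.981] pointing down, gripper open.
Joint ranges: [-2.63, 2.63], [-0.92, 2.1], [0.06, 2.66], [-1.3, 4.44], [0, 2.69], [-3.02, 3.02]. Speed limits (rad/s): [2.22, 2.22, 2.79, 3.14, 3.14, 3.14].

### API

Orientations are given as [roll, pitch, yaw] about the fixed x, y, z axes, in that order (R = Rz(yaw) Ry(pitch) Rx(roll)).
In Python, from rig import sense, grab_frame, sign_off, masks_of gives the robot as it stands. The module is installed in compiled form; this text tells all that it offers.
- The arm moves only by the shell command python3 -m inch 'ROWS' [FORCE]. ROWS is JSON, a list of rows, each an object of numbers: "gripper": the finger opening in m, from 0 to 0.0854; "tx", "ty", "tz": the shift along the tool's x, y, z in m; "spin": the turn about the tool's z in degrees. In form: [{"gripper": .., "tx": .., "ty": .., "tz": .., "spin": ..}, ...]. A call has exactly 8 rows; each row shifts and turns the commanded pose from where the row before left it, along the tool's axes as they then stand; what a row does not reach is not made up. A row lasts 1/10 s, in which the tool goes at most 50 mm and 8.59 degrees, less where a joint would pass 70% of its speed; a pose out of reach is approached as far as the arm can. A call is refused whole if a number of a shift passes 0.05 or a number of a turn 8.59, either way. A call with a gripper value outside its range is refused whole. The fingers move at their own pace and stop on an object; FORCE is the grip in N (left out, the last holds). Time passes only in rows, so rows that do not move let the fingers close, or fill a call up. It gives the time, the measured TCP pose, the force and the opening at its end, in the units of the state.
- sense(): the state, without advancing time (a new reading comes with each control period).
- grab_frame(name): name is "scene" or "top" or "wrist"; returns a dict with "pixels" (400x640x3 uint8, red, green, blue), "K" (3x3 intrinsics, pixels), "extrinsics" (4x4, takes a point from camera to world coordinates). Camera axes: x right, y down, z forward; pixel columns grow to the right and rows downward; lengths in mm; the calibration is good to about 2 mm. A picture is of the moment at which its call begins. There is no depth.
- sign_off(): hands the job in, once; it reports no verdict.
Trained networks look in the newest picture that a camera, given by its name, has taken for a name from the list of things; names that differ only in an ending like _2 or _b are one class to them, and where a whole thing is asked for, a point or a joint stands for the part that bears it (a point fixed in the world has none). Each returns a list of dicts, best first, with "conf" (0 to 1); they miss things now and then, are a little off and sometimes report something else, mostly with a low value. They report only what shows in the picture. A call takes as long as a camera call.
- masks_of(camera, target): "pixels" (400x640 bool, what is visible of it) and "centre" ([row, column] in pixels, amid what is visible of it).
The state is a dict: "clock": time; "qpos": joint angles; "qvel": joint speeds; "joint_efforts": joint torques, N m; "eef_pos": TCP position; "tcp_rot": TCP orientation; "contact_force": force on the tool from outside, world axes, zero at the start; "wrist_torque": the same for the moment, N m; "opening": opening from 0.0 (shut) to 1.0 (fully open).
Only numpy, scipy, OpenCV 4.12 (cv2) and the standard library are available. Lean on these libraries where they do the work, as an engineer would, in place of code of your own. Each camera call takes 0.05 s, during which the arm holds its last target.

## Working session

There is one attempt and no reset: what is moved stays moved. The work goes in short steps, Python scripts to look and compute and a shell command to move; the robot and the scene stay as the last step left them, time stands still between calls to the robot, and variables do not carry over. Pictures are saved under pics/ and viewed, and the job is handed in when it is done.

```bash
mkdir -p pics
python3 - <<'E'
from rig import *
import cv2,numpy as np
s=sense();print(s)
for n in ["scene","top","wrist"]:
    f=grab_frame(n);cv2.imwrite(f"pics/a_{n}.png",f["pixels"][:,:,::-1]);print(n,np.round(f["K"],1).tolist(),np.round(f["extrinsics"],3).tolist())
    for t in ["cap","case","cover","stud_seat","tin","oil"]:
        try:
            for m in masks_of(n,t)[:2]: print(t,round(m["conf"],2),np.round(m["centre"],1),m["pixels"].sum())
        except Exception as e: print(t,e)
print(sense()["clock"])
E
```

```text
{'clock': 0.0, 'qpos': array([ 1.22560664e+00,  3.53652647e-01,  1.63412667e+00, -5.54238182e-07,
        1.15519636e+00, -2.38261551e-03]), 'qvel': array([ 0.00198267, -0.00158361,  0.0015482 , -0.00099851, -0.00103602,
       -0.00025514]), 'joint_efforts': array([ 1.95405759e-03, -6.05253553e+01, -3.42065227e+01,  1.85974814e-04,
        9.22585255e-03, -6.12338476e-05]), 'eef_pos': array([209.89859183, 588.15411839, 199.26209546]), 'tcp_rot': array([-3.14020963e+00, -2.78846126e-06,  2.79878581e+00]), 'contact_force': array([ 0.97781325,  0.26544189, -0.36231874]), 'wrist_torque': array([ 0.04285138, -0.00898116, -0.0066638 ]), 'opening': 0.998973440348289}
scene [[506.7, 0.0, 321.3], [0.0, 506.7, 194.8], [0.0, 0.0, 1.0]] [[-0.251, 0.693, -0.676, 1592.659], [0.968, 0.174, -0.181, 282.584], [-0.008, -0.699, -0.715, 1136.293], [0.0, 0.0, 0.0, 1.0]]
cap 0.63 [190.7 219.3] 159
cap 0.61 [152.8 236.9] 243
case 0.81 [188.4 335.8] 9423
cover 0.59 [180.6 331.6] 7797
stud_seat 0.7 [191.4 335.7] 9277
tin 0.51 [151.  237.1] 217
oil 0.71 [181.1 427.9] 296
top [[477.1, 0.0, 329.6], [0.0, 477.1, 201.8], [0.0, 0.0, 1.0]] [[-0.007, -0.978, 0.208, 324.192], [-1.0, 0.008, 0.003, -0.435], [-0.005, -0.208, -0.978, 1295.396], [0.0, 0.0, 0.0, 1.0]]
cap 0.78 [198.7 445.1] 192
cap 0.55 [201.7 310.8] 6309
case 0.67 [214.1 310.5] 9617
cover 0.97 [201.3 309.7] 6323
stud_seat 0.57 [214.5 313.9] 9706
tin 0.62 [274.5 452.9] 365
tin 0.33 [236.1 153.6] 862
oil 0.76 [265.6 210.1] 244
oil 0.54 [197.8 306.5] 6175
wrist [[328.2, 0.0, 314.8], [0.0, 328.2, 194.0], [0.0, 0.0, 1.0]] [[0.336, 0.897, 0.286, 137.452], [0.942, -0.32, -0.102, 614.191], [-0.0, 0.303, -0.953, 373.326], [0.0, 0.0, 0.0, 1.0]]
1.05
```

View pics/a_scene.png

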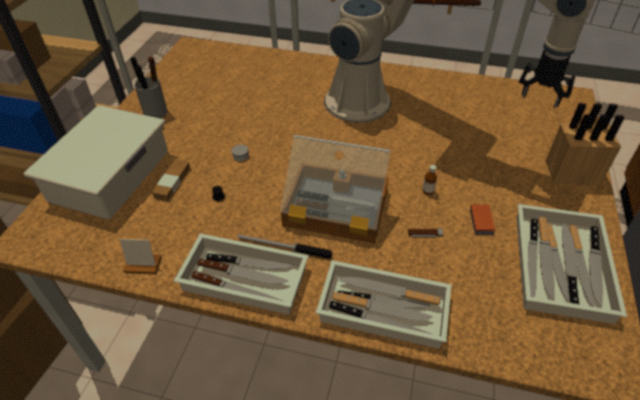

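View pics/a_top.png

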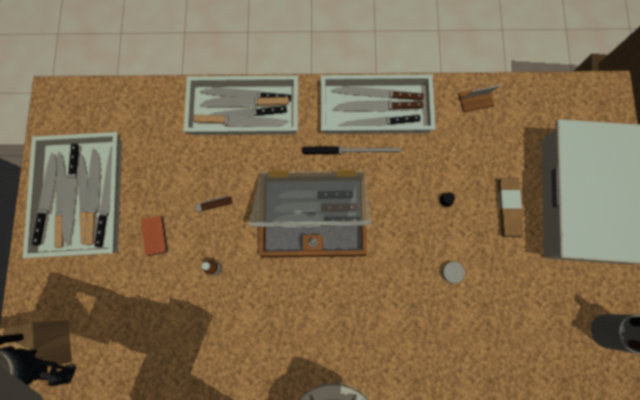

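View pics/a_wrist.png

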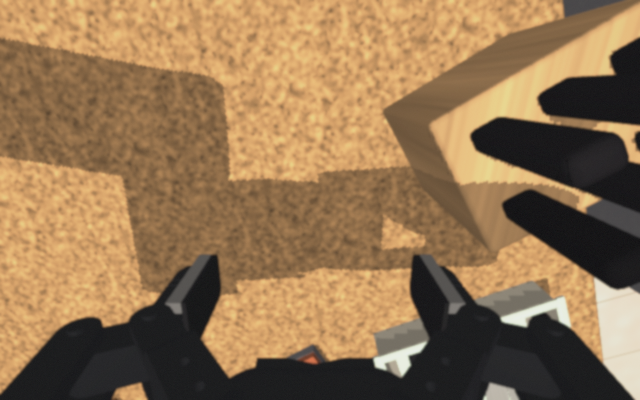

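Run:
```python
import cv2,numpy as np
a=cv2.imread("pics/a_scene.png")[120:250,200:400];b=cv2.imread("pics/a_top.png")[160:270,240:470]
cv2.imwrite("pics/z1.png",cv2.resize(a,None,fx=4,fy=4,interpolation=cv2.INTER_CUBIC))
cv2.imwrite("pics/z2.png",cv2.resize(b,None,fx=3.4,fy=3.4,interpolation=cv2.INTER_CUBIC))
```

```text
(no output)
```

View pics/z1.png

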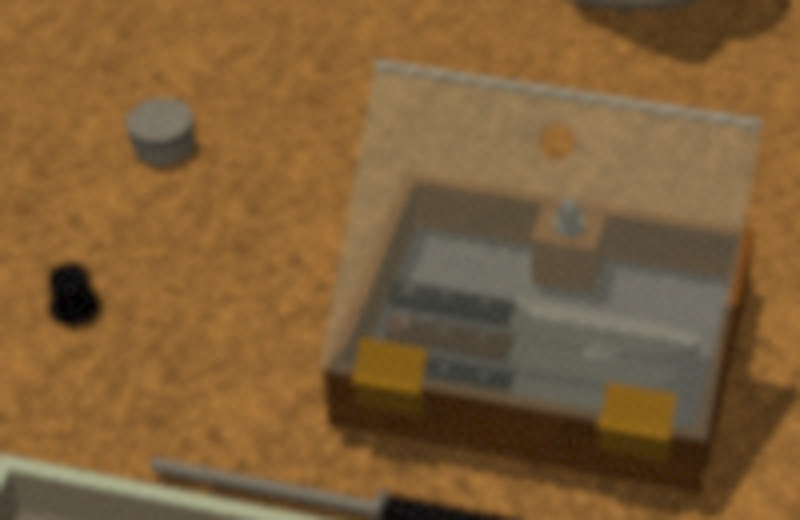

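View pics/z2.png

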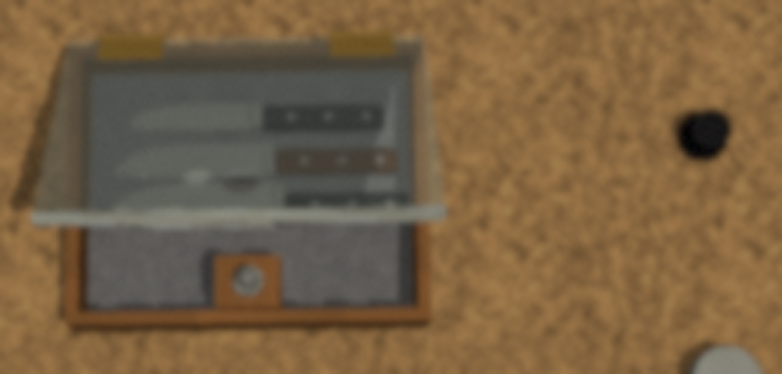

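```bash
cat > h.py <<'E'
import numpy as np
from scipy.optimize import least_squares
def proj(f,p):
    E=f["extrinsics"];c=E[:3,:3].T@(np.asarray(p,float)-E[:3,3]);q=f["K"]@c;return q[:2]/q[2]
def ray(f,uv):
    E=f["extrinsics"];d=E[:3,:3]@np.linalg.solve(f["K"],[uv[0],uv[1],1.]);return E[:3,3],d/np.linalg.norm(d)
def atz(f,uv,z):
    o,d=ray(f,uv);return o+d*(z-o[2])/d[2]
def tri(obs):
    r=least_squares(lambda p:np.concatenate([proj(f,p)-uv for f,uv in obs]),[500,0,50.]);return r.x,np.sqrt(np.mean(r.fun**2))
E
python3 - <<'E'
from h import *
from rig import *
import cv2,pickle
S=grab_frame("scene");T=grab_frame("top")
pickle.dump((S,T),open("cams.pkl","wb"))
s=lambda x,y:(x/4+200,y/4+120); t=lambda x,y:(x/3.4+240,y/3.4+160)
for n,a,b in [("edge -y",(378,65),(442,212)),("edge +y",(760,122),(33,217)),("stud tip",(570,203),(247,275)),("captop",(70,272),(708,132)),("hinge-y",(328,372),(420,42)),("hinge+y",(708,436),(72,46))]:
    p,e=tri([(S,s(*a)),(T,t(*b))]);print(n,np.round(p,1),round(e,2))
for n,b,z in [("rim -y",(430,322),60),("rim +y",(68,326),60),("stud z87.5",(247,275),87.5),("cap z36",(708,132),36),("tin top",(740,372),28)]: print(n,np.round(atz(T,t(*b),z),1))
print("scene", np.round(atz(S,s(570,203),87.5),1),np.round(atz(S,s(70,272),36),1))
M=masks_of("top","cap")[0]
ys,xs=np.nonzero(M["pixels"]);print(xs.min(),xs.max(),ys.min(),ys.max())
M=masks_of("scene","cap")[0]
ys,xs=np.nonzero(M["pixels"]);print(xs.min(),xs.max(),ys.min(),ys.max())
print(sense()["clock"])
E
```

```text
edge -y [505.7 -88.6 208.7] 0.42
edge +y [504.2 188.8 210.6] 0.49
stud tip [480.1  49.5  80.6] 0.63
captop [ 598.3 -317.2   31.8] 0.17
hinge-y [668.  -86.2  53.2] 0.66
hinge+y [665.8 190.2  57.9] 0.94
rim -y [446.2 -90.8  60. ]
rim +y [445.3 184.5  60. ]
stud z87.5 [479.7  47.3  87.5]
cap z36 [ 597.5 -316.7   36. ]
tin top [ 408.9 -332.3   28. ]
scene [486.7  53.9  87.5] [ 602.1 -314.1   36. ]
439 454 192 206
423 436 165 193
1.25
```

```bash
python3 -m inch '[{"gripper":0,"tx":0,"ty":0,"tz":-0.03,"spin":-8.5},{"gripper":0,"tx":0,"ty":0,"tz":-0.03,"spin":-8.5},{"gripper":0,"tx":0,"ty":0,"tz":-0.01,"spin":-2.6},{"gripper":0,"tx":-0.027,"ty":-0.041,"tz":0,"spin":0},{"gripper":0,"tx":-0.027,"ty":-0.041,"tz":0,"spin":0},{"gripper":0,"tx":-0.027,"ty":-0.041,"tz":0,"spin":0},{"gripper":0,"tx":-0.027,"ty":-0.041,"tz":0,"spin":0},{"gripper":0,"tx":-0.027,"ty":-0.041,"tz":0,"spin":0}]' 40
python3 -m inch '[{"gripper":0,"tx":-0.027,"ty":-0.041,"tz":0,"spin":0},{"gripper":0,"tx":-0.027,"ty":-0.041,"tz":0,"spin":0},{"gripper":0,"tx":-0.027,"ty":-0.041,"tz":0,"spin":0},{"gripper":0,"tx":-0.027,"ty":-0.041,"tz":0,"spin":0},{"gripper":0,"tx":-0.027,"ty":-0.041,"tz":0,"spin":0},{"gripper":0,"tx":-0.027,"ty":-0.041,"tz":0,"spin":0},{"gripper":0,"tx":-0.027,"ty":-0.041,"tz":0,"spin":0},{"gripper":0,"tx":0,"ty":0,"tz":0,"spin":0}]'
```

```text
clock: 2.05
eef_pos: [345.6, 381.9, 270.2]
tcp_rot: [3.141, 0.0, 3.141]
contact_force: [0.6, -0.1, -0.1]
opening: 0.001
clock: 2.85
eef_pos: [536.4, 91.8, 270.0]
tcp_rot: [-3.14, 0.002, 3.136]
contact_force: [0.7, 1.0, -0.6]
opening: 0.002
```

```bash
python3 -m inch '[{"gripper":0,"tx":0,"ty":0,"tz":0.025,"spin":0},{"gripper":0,"tx":0,"ty":0,"tz":0.025,"spin":0},{"gripper":0,"tx":0,"ty":0,"tz":0.015,"spin":0},{"gripper":0,"tx":0,"ty":0,"tz":0.015,"spin":0},{"gripper":0,"tx":0,"ty":0,"tz":0.015,"spin":0},{"gripper":0,"tx":0,"ty":0,"tz":0.015,"spin":0},{"gripper":0,"tx":0,"ty":0,"tz":0.015,"spin":0},{"gripper":0,"tx":0,"ty":0,"tz":0.015,"spin":0}]'
python3 - <<'E'
from rig import *
import cv2
a=grab_frame("scene")["pixels"][100:250,200:400,::-1]
cv2.imwrite("pics/b.png",cv2.resize(a,None,fx=4,fy=4,interpolation=cv2.INTER_CUBIC))
E
```

```text
clock: 3.65
eef_pos: [533.8, 97.1, 129.9]
tcp_rot: [3.141, 0.001, 3.141]
contact_force: [-0.2, 0.3, 4.9]
opening: 0.002
```

View pics/b.png

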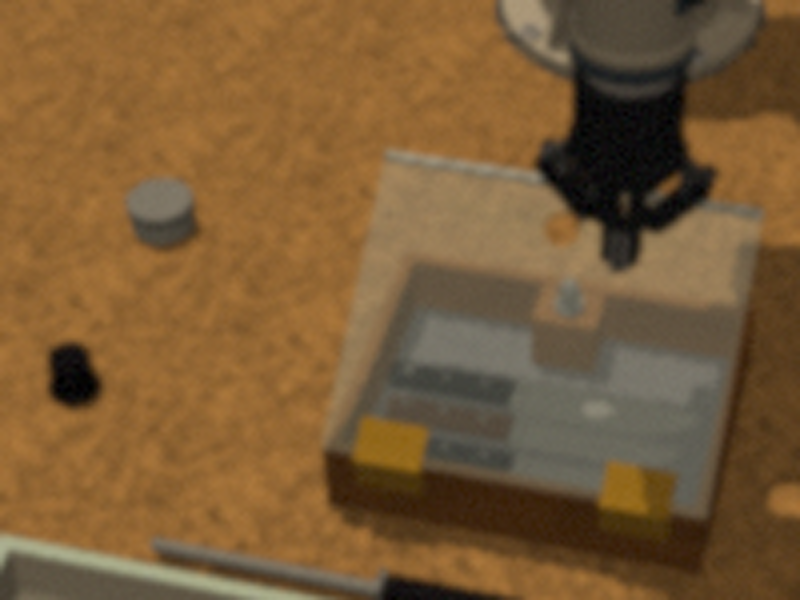

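The picture shows the closed fingers (zoom 620,265) on the cover beside the hole (560,228), and the cover is already partly lowered. I'll keep pressing down.

```bash
python3 -m inch '[{"gripper":0,"tx":0,"ty":0,"tz":0.012,"spin":0},{"gripper":0,"tx":0,"ty":0,"tz":0.012,"spin":0},{"gripper":0,"tx":0,"ty":0,"tz":0.012,"spin":0},{"gripper":0,"tx":0,"ty":0,"tz":0.012,"spin":0},{"gripper":0,"tx":0,"ty":0,"tz":0.008,"spin":0},{"gripper":0,"tx":0,"ty":0,"tz":0.005,"spin":0},{"gripper":0,"tx":0,"ty":0,"tz":0.003,"spin":0},{"gripper":0,"tx":0,"ty":0,"tz":0.002,"spin":0}]'
```

```text
clock: 4.5
eef_pos: [533.8, 96.4, 63.8]
tcp_rot: [-3.142, -0.0, 3.141]
contact_force: [-0.9, 0.5, 0.1]
opening: 0.003
```

```bash
python3 -m inch '[{"gripper":0,"tx":0,"ty":0,"tz":0.002,"spin":0},{"gripper":0,"tx":0,"ty":0,"tz":0.001,"spin":0},{"gripper":0,"tx":0,"ty":0,"tz":0.001,"spin":0},{"gripper":0,"tx":0,"ty":0,"tz":0.0,"spin":0},{"gripper":0,"tx":0,"ty":0,"tz":0,"spin":0},{"gripper":0,"tx":0,"ty":0,"tz":0,"spin":0},{"gripper":0,"tx":0,"ty":0,"tz":0,"spin":0},{"gripper":0,"tx":0,"ty":0,"tz":0,"spin":0}]'
python3 - <<'E'
from rig import *
import cv2
f=grab_frame("scene");a=f["pixels"][100:250,200:400,::-1]
cv2.imwrite("pics/c.png",cv2.resize(a,None,fx=4,fy=4,interpolation=cv2.INTER_CUBIC))
for i in range(4):
  s=sense();print(s["eef_pos"],s["contact_force"])
  grab_frame("top")
E
```

```text
clock: 5.3
eef_pos: [533.8, 96.4, 60.0]
tcp_rot: [3.142, 0.0, 3.141]
contact_force: [0.3, -0.5, 0.4]
opening: 0.003
[533.79775419  96.41859886  60.01211233] [-0.11491012 -0.15011831 -0.18172886]
[533.80522073  96.39988835  60.02713022] [-0.48067937  0.23289232 -0.10110028]
[533.78911608  96.41021588  60.02596851] [-0.10156647  0.02028206 -0.04192847]
[533.77241452  96.41607792  60.01084041] [ 0.24492591 -0.18523639  0.78884639]
```

View pics/c.png

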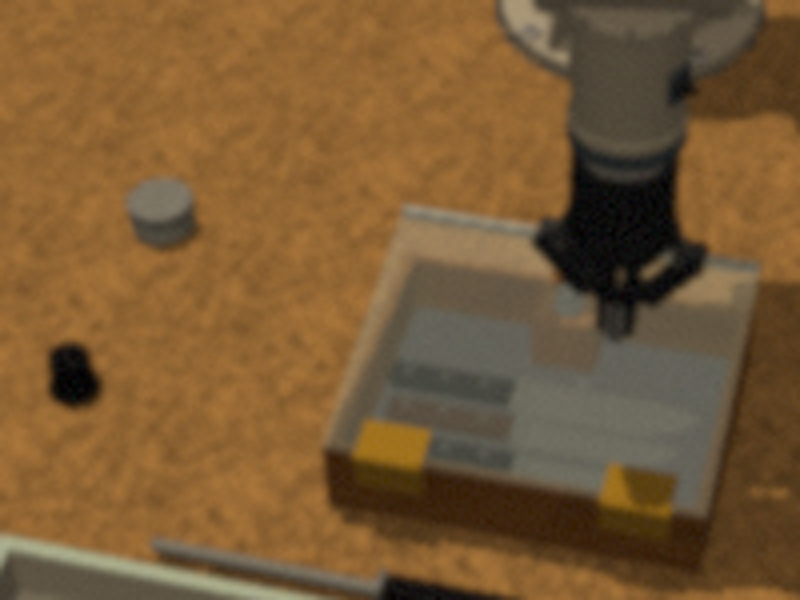

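Run:
```python
from h import *
import pickle,cv2
from rig import *
S,T=pickle.load(open("cams.pkl","rb"))
for th in (0,.05,.1,.2,.3):
  c,s=np.cos(th),np.sin(th)
  p=np.array([667-223*c-5*s*0,-88.5,60.5+223*s+5]);q=p.copy();q[1]=189
  print(th,[np.round((proj(S,x)-[200,100])*4) for x in (p,q)],[np.round(proj(T,x)) for x in (p,q)])
a=grab_frame("top")["pixels"][160:270,240:400,::-1]
cv2.imwrite("pics/c2.png",cv2.resize(a,None,fx=5,fy=5,interpolation=cv2.INTER_CUBIC))
```

```text
0 [array([406., 238.]), array([753., 296.])] [array([366., 255.]), array([258., 256.])]
0.05 [array([406., 228.]), array([754., 286.])] [array([366., 255.]), array([257., 256.])]
0.1 [array([405., 218.]), array([755., 276.])] [array([366., 254.]), array([257., 255.])]
0.2 [array([403., 199.]), array([757., 257.])] [array([367., 252.]), array([255., 253.])]
0.3 [array([400., 182.]), array([759., 241.])] [array([368., 249.]), array([254., 249.])]
```

View pics/c2.png

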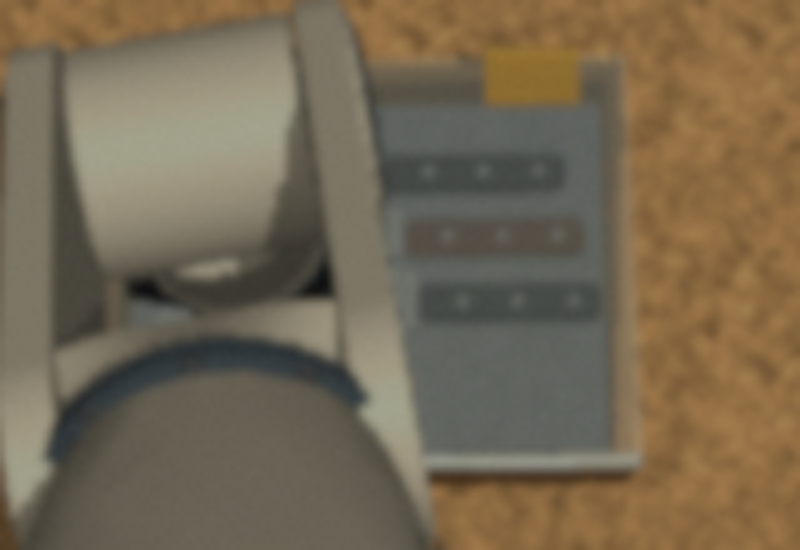

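Run:
```python
from h import *
import pickle,cv2
from rig import *
S,T=pickle.load(open("cams.pkl","rb"))
s=sense();print(s)
print((proj(S,s["eef_pos"])-[200,100])*4,(proj(S,s["eef_pos"]+[0,0,20])-[200,100])*4)
f=grab_frame("wrist");cv2.imwrite("pics/d_w.png",f["pixels"][:,:,::-1])
for n in ("scene","top","wrist"):
  grab_frame(n)
  for m in masks_of(n,"cover_edge")[:2]: print(n,m["conf"],m["centre"])
a=grab_frame("scene")["pixels"][130:210,280:400,::-1]
cv2.imwrite("pics/d.png",cv2.resize(a,None,fx=6.5,fy=6.5,interpolation=cv2.INTER_CUBIC))
```

```text
{'clock': 5.6, 'qpos': array([ 1.75981773e-01,  4.04487884e-01,  1.92417696e+00, -1.57527393e-05,
        8.12811117e-01, -1.39411219e+00]), 'qvel': array([ 0.00048139, -0.00126586,  0.00044044,  0.00034902, -0.00291329,
       -0.00026786]), 'joint_efforts': array([ 1.30754939e-02, -5.52606440e+01, -2.52994788e+01,  5.25773823e-03,
        5.69202891e-02,  4.19266985e-05]), 'eef_pos': array([533.77886989,  96.436415  ,  59.99851166]), 'tcp_rot': array([3.14158341e+00, 1.16891923e-04, 3.14090112e+00]), 'contact_force': array([0.38699941, 0.10774815, 0.60578697]), 'wrist_torque': array([-0.02124124,  0.01886591,  0.02968953]), 'opening': 0.00030339471936005385}
[610.60360993 360.87374623] [611.58115744 341.85163359]
scene 0.56 [193.9, 333.5]
top 0.76 [212.1, 341.3]
wrist 0.63 [186.2, 241.1]
```

View pics/d.png

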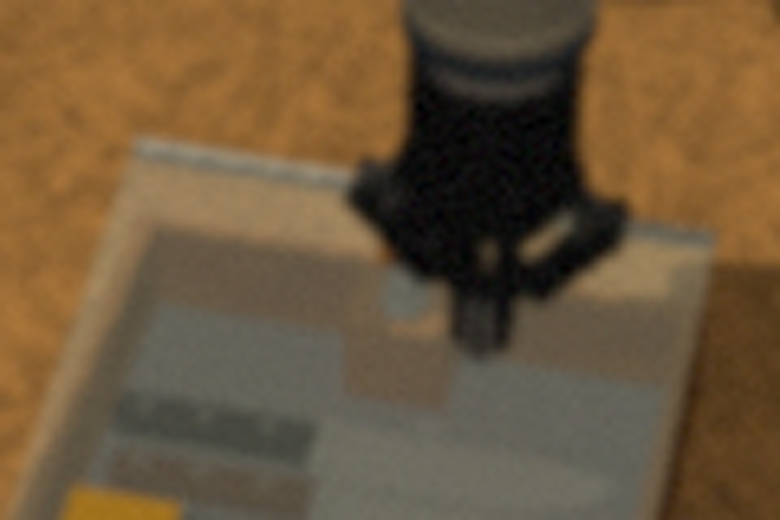

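View pics/d_w.png

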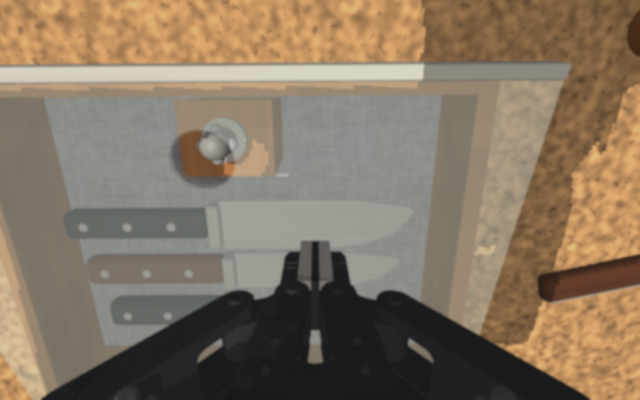

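Run:
```python
from h import *
import pickle,cv2
from rig import *
S,T=pickle.load(open("cams.pkl","rb"))
W=grab_frame("wrist");p=sense()["eef_pos"]
for dz in (0,10,20,30,40): print(dz,proj(W,p+[0,0,dz]),proj(S,p+[0,0,dz]))
print(tri([(W,(315,243)),(S,(354.6,184))]))
# edge: trim upper ends wrist/scene
print(tri([(W,(568,66)),(S,(280+714/6.5,130+236/6.5))]))
cv2.imwrite("pics/e.png",cv2.resize(W["pixels"][200:320,240:400,::-1],None,fx=5,fy=5,interpolation=cv2.INTER_CUBIC))
```

```text
0 [315.96038498 230.47999797] [352.64423022 190.20827316]
10 [316.01727837 237.98147372] [352.76581173 187.84175443]
20 [316.08056872 246.32639847] [352.88854865 185.45274637]
30 [316.15139919 255.66549919] [353.01245753 183.04092688]
40 [316.23120257 266.18769147] [353.13755522 180.60596767]
(array([530.16470928,  95.98484183,  83.38877937]), np.float64(0.7968981157933268))
(array([448.26893889, 190.78240909, 101.46112685]), np.float64(0.10871580921381283))
```

View pics/e.png

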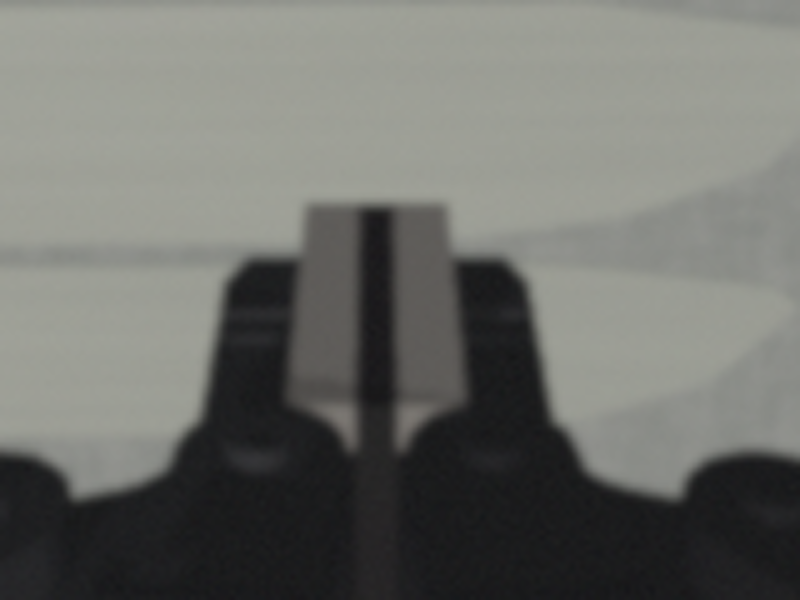

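```bash
python3 -m inch '[{"gripper":0,"tx":0,"ty":0,"tz":0.002,"spin":0},{"gripper":0,"tx":0,"ty":0,"tz":0.002,"spin":0},{"gripper":0,"tx":0,"ty":0,"tz":0.002,"spin":0},{"gripper":0,"tx":0,"ty":0,"tz":0.002,"spin":0},{"gripper":0,"tx":0,"ty":0,"tz":0.002,"spin":0},{"gripper":0,"tx":0,"ty":0,"tz":0,"spin":0},{"gripper":0,"tx":0,"ty":0,"tz":0,"spin":0},{"gripper":0,"tx":0,"ty":0,"tz":0,"spin":0}]'
python3 - <<'E'
from h import *
from rig import *
import cv2
a=grab_frame("scene")["pixels"][130:210,280:400,::-1]
cv2.imwrite("pics/f.png",cv2.resize(a,None,fx=6.5,fy=6.5,interpolation=cv2.INTER_CUBIC))
cv2.imwrite("pics/f_w.png",grab_frame("wrist")["pixels"][:,:,::-1])
E
```

```text
clock: 6.85
eef_pos: [533.9, 96.4, 50.0]
tcp_rot: [3.142, 0.0, 3.141]
contact_force: [-0.5, -0.4, -0.7]
opening: 0.004
```

View pics/f.png

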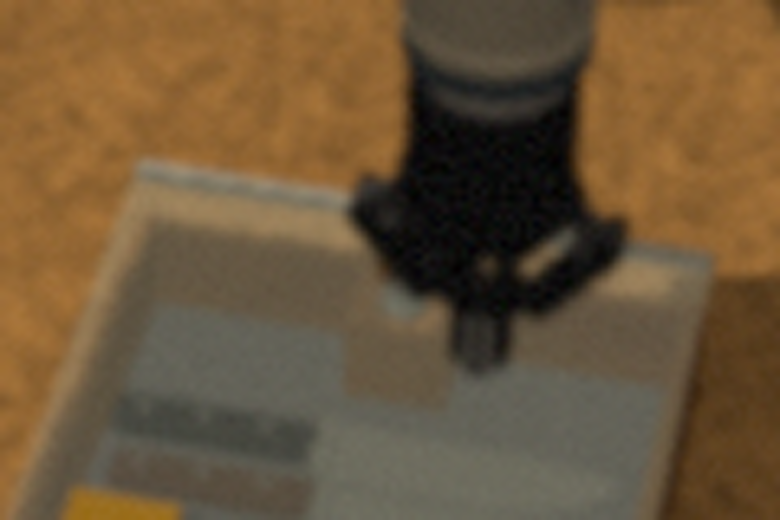

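View pics/f_w.png

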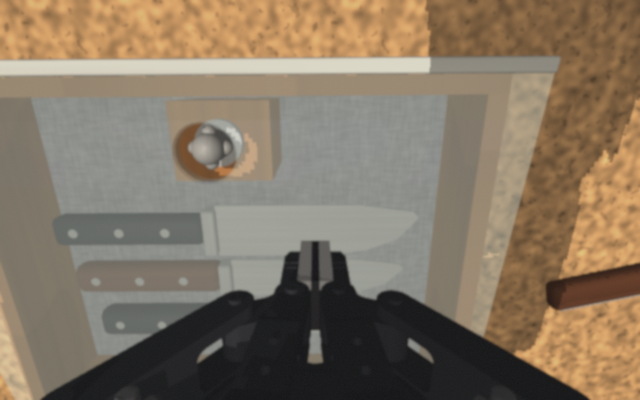

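```bash
python3 -m inch '[{"gripper":0,"tx":0,"ty":0,"tz":0.002,"spin":0},{"gripper":0,"tx":0,"ty":0,"tz":0.002,"spin":0},{"gripper":0,"tx":0,"ty":0,"tz":0.002,"spin":0},{"gripper":0,"tx":0,"ty":0,"tz":0.001,"spin":0},{"gripper":0,"tx":0,"ty":0,"tz":0.0,"spin":0},{"gripper":0,"tx":0,"ty":0,"tz":0.0,"spin":0},{"gripper":0,"tx":0,"ty":0,"tz":0,"spin":0},{"gripper":0,"tx":0,"ty":0,"tz":0,"spin":0}]'
```

```text
clock: 7.75
eef_pos: [533.8, 96.4, 43.0]
tcp_rot: [3.142, 0.0, 3.141]
contact_force: [0.3, 0.3, -0.2]
opening: -0.001
```

```bash
python3 -m inch '[{"gripper":0,"tx":0,"ty":0,"tz":0.001,"spin":0},{"gripper":0,"tx":0,"ty":0,"tz":0.001,"spin":0},{"gripper":0,"tx":0,"ty":0,"tz":0.001,"spin":0},{"gripper":0,"tx":0,"ty":0,"tz":0.001,"spin":0},{"gripper":0,"tx":0,"ty":0,"tz":0.0,"spin":0},{"gripper":0,"tx":0,"ty":0,"tz":0.0,"spin":0},{"gripper":0,"tx":0,"ty":0,"tz":0,"spin":0},{"gripper":0,"tx":0,"ty":0,"tz":0,"spin":0}]'
python3 - <<'E'
from h import *
from rig import *
import cv2
a=grab_frame("scene")["pixels"][130:210,280:400,::-1]
cv2.imwrite("pics/g.png",cv2.resize(a,None,fx=6.5,fy=6.5,interpolation=cv2.INTER_CUBIC))
cv2.imwrite("pics/g_w.png",grab_frame("wrist")["pixels"][:,:,::-1])
E
```

```text
clock: 8.55
eef_pos: [533.8, 96.4, 39.0]
tcp_rot: [3.142, 0.0, 3.141]
contact_force: [-0.6, 0.4, 0.1]
opening: 0.001
```

View pics/g.png

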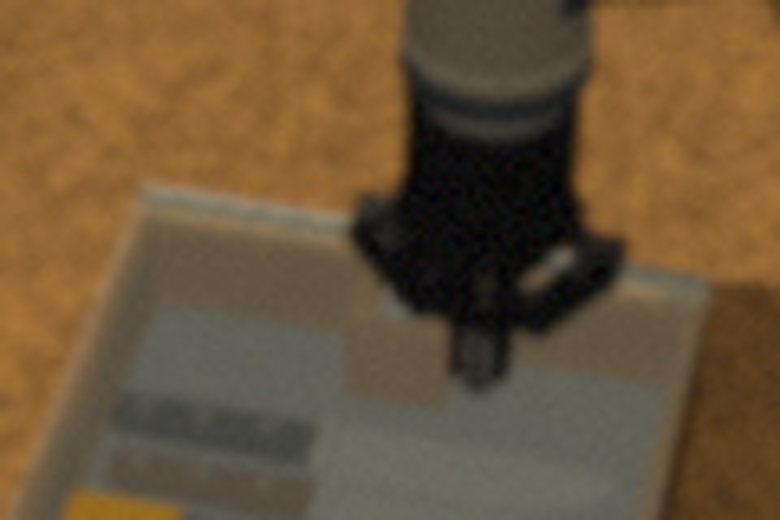

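View pics/g_w.png

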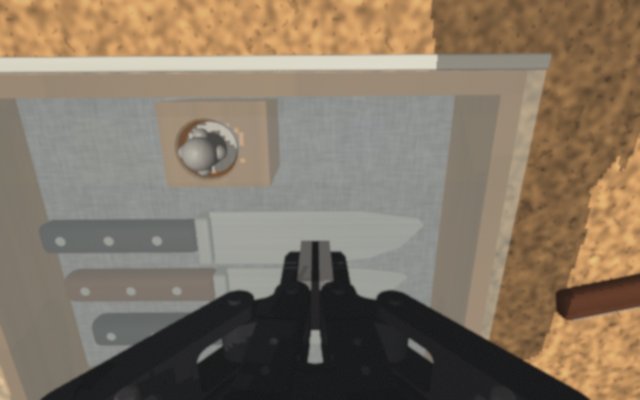

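```bash
python3 -m inch '[{"gripper":0,"tx":0,"ty":0,"tz":0.001,"spin":0},{"gripper":0,"tx":0,"ty":0,"tz":0.001,"spin":0},{"gripper":0,"tx":0,"ty":0,"tz":0.001,"spin":0},{"gripper":0,"tx":0,"ty":0,"tz":0,"spin":0},{"gripper":0,"tx":0,"ty":0,"tz":0.0,"spin":0},{"gripper":0,"tx":0,"ty":0,"tz":0.0,"spin":0},{"gripper":0,"tx":0,"ty":0,"tz":0,"spin":0},{"gripper":0,"tx":0,"ty":0,"tz":0,"spin":0}]'
```

```text
clock: 9.45
eef_pos: [533.7, 96.4, 36.0]
tcp_rot: [-3.142, 0.0, 3.141]
contact_force: [0.8, -0.1, 0.4]
opening: -0.0
```

Run:
```python
from h import *
from rig import *
import cv2
S=grab_frame("scene");W=grab_frame("wrist");p=sense()["eef_pos"]
for dz in (0,10,20,25,30,40): print(dz,proj(W,p+[0,0,dz]),(proj(S,p+[0,0,dz])-[280,130])*6.5, (proj(S,p+[-8,0,dz])-[280,130])*6.5)
a=S["pixels"][130:210,280:400,::-1]
cv2.imwrite("pics/i.png",cv2.resize(a,None,fx=6.5,fy=6.5,interpolation=cv2.INTER_CUBIC))
cv2.imwrite("pics/i_w.png",cv2.resize(W["pixels"][150:350,160:480,::-1],None,fx=2.5,fy=2.5,interpolation=cv2.INTER_CUBIC))
```

```text
0 [315.9686553  230.55117294] [470.31199015 427.68751804] [473.89242522 415.81096903]
10 [316.02585454 238.05630729] [471.084642   412.64746187] [474.6790375  400.76857701]
20 [316.08948557 246.40535927] [471.86455376 397.46608772] [475.4730147 385.5853455]
25 [316.12406183 250.94212285] [472.25726416 389.8217825 ] [475.87279755 377.94029537]
30 [316.16069786 255.74915044] [472.65182825 382.14139442] [476.27446075 370.25928722]
40 [316.24093212 266.27671786] [473.44657022 366.67134285] [477.08348153 354.78837729]
```

View pics/i.png

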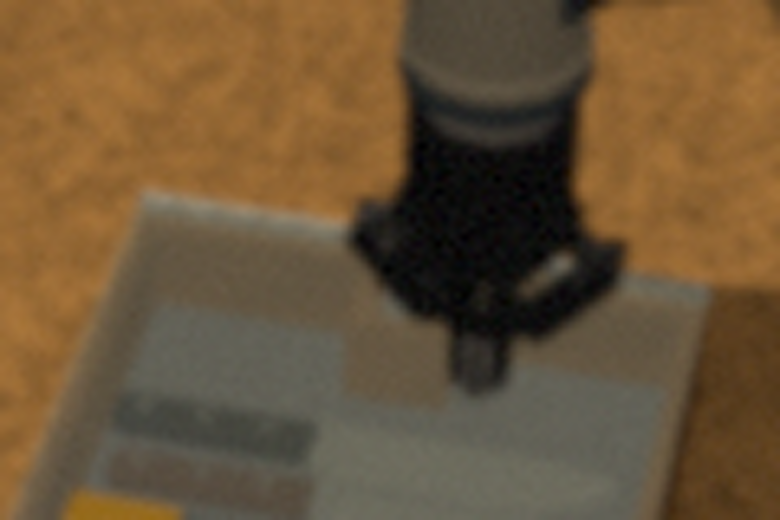

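View pics/i_w.png

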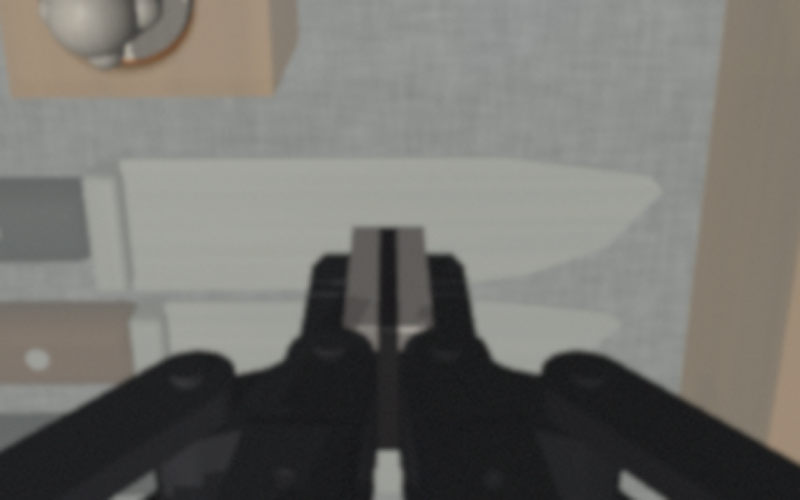

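```bash
python3 -m inch '[{"gripper":0,"tx":0,"ty":0,"tz":0.001,"spin":0},{"gripper":0,"tx":0,"ty":0,"tz":0.001,"spin":0},{"gripper":0,"tx":0,"ty":0,"tz":0.001,"spin":0},{"gripper":0,"tx":0,"ty":0,"tz":0,"spin":0},{"gripper":0,"tx":0,"ty":0,"tz":0.0,"spin":0},{"gripper":0,"tx":0,"ty":0,"tz":0.0,"spin":0},{"gripper":0,"tx":0,"ty":0,"tz":0,"spin":0},{"gripper":0,"tx":0,"ty":0,"tz":0,"spin":0}]'
```

```text
clock: 10.35
eef_pos: [533.8, 96.4, 34.2]
tcp_rot: [3.142, 0.0, 3.141]
contact_force: [-5.2, -1.9, 17.3]
opening: 0.001
```

```bash
python3 -m inch '[{"gripper":0,"tx":0,"ty":0,"tz":-0.03,"spin":0},{"gripper":0,"tx":0,"ty":0,"tz":-0.04,"spin":0},{"gripper":0.085,"tx":-0.007,"ty":-0.045,"tz":-0.01,"spin":0},{"gripper":0.085,"tx":-0.007,"ty":-0.045,"tz":0,"spin":0},{"gripper":0.085,"tx":-0.007,"ty":-0.045,"tz":0,"spin":0},{"gripper":0.085,"tx":-0.007,"ty":-0.045,"tz":0,"spin":0},{"gripper":0.085,"tx":-0.007,"ty":-0.045,"tz":0,"spin":0},{"gripper":0.085,"tx":-0.007,"ty":-0.045,"tz":0,"spin":0}]'
python3 -m inch '[{"gripper":0.085,"tx":-0.007,"ty":-0.045,"tz":0,"spin":0},{"gripper":0.085,"tx":-0.007,"ty":-0.045,"tz":0,"spin":0},{"gripper":0.085,"tx":-0.004,"ty":-0.045,"tz":0,"spin":0},{"gripper":0.085,"tx":0,"ty":0,"tz":0,"spin":0},{"gripper":0.085,"tx":0,"ty":0,"tz":0,"spin":0},{"gripper":0.085,"tx":0,"ty":0,"tz":0,"spin":0},{"gripper":0.085,"tx":0,"ty":0,"tz":0,"spin":0},{"gripper":0.085,"tx":0,"ty":0,"tz":0,"spin":0}]'
python3 - <<'E'
from h import *
from rig import *
import cv2
s=sense();print(s["eef_pos"],s["opening"])
S=grab_frame("scene");W=grab_frame("wrist");T=grab_frame("top")
cv2.imwrite("pics/j_w.png",W["pixels"][:,:,::-1])
a=S["pixels"][100:250,200:400,::-1]
cv2.imwrite("pics/j_s.png",cv2.resize(a,None,fx=4,fy=4,interpolation=cv2.INTER_CUBIC))
a=T["pixels"][160:270,240:470,::-1]
cv2.imwrite("pics/j_t.png",cv2.resize(a,None,fx=3.4,fy=3.4,interpolation=cv2.INTER_CUBIC))
for m in masks_of("wrist","cap")[:2]: print(m["conf"],m["centre"],[ (x.min(),x.max()) for x in np.nonzero(m["pixels"])])
E
```

```text
clock: 11.15
eef_pos: [575.5, -175.5, 112.9]
tcp_rot: [3.142, 0.0, 3.141]
contact_force: [1.0, 0.4, -0.5]
opening: 0.985
clock: 11.95
eef_pos: [593.5, -307.4, 113.1]
tcp_rot: [3.141, -0.0, -3.141]
contact_force: [0.1, 0.2, -0.6]
opening: 0.998
[ 593.54803635 -307.43061184  113.10825753] 0.9982819417536007
0.98 [194.4, 304.3] [(np.int64(168), np.int64(221)), (np.int64(280), np.int64(326))]
```

View pics/j_w.png

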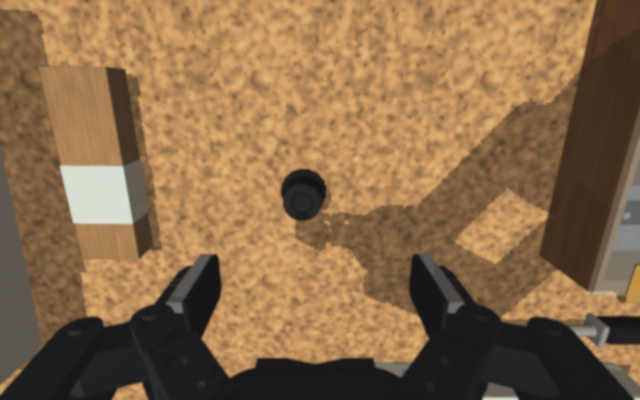

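View pics/j_s.png

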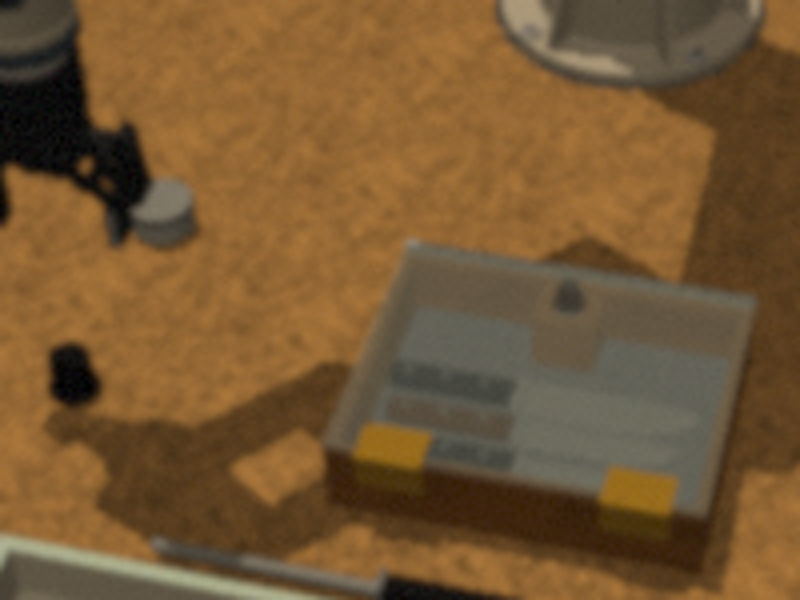

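View pics/j_t.png

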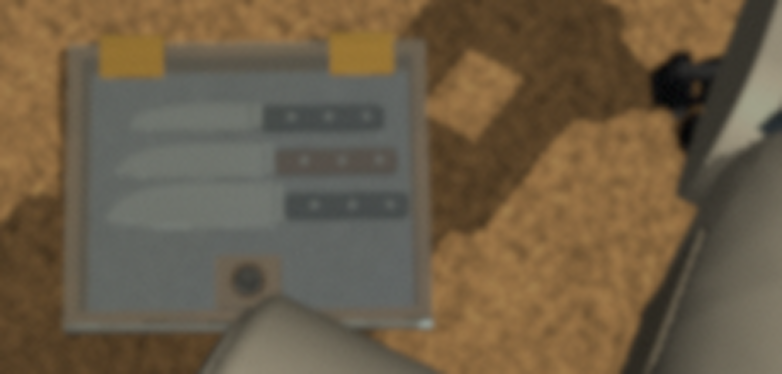

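Run:
```python
from h import *
from rig import *
import cv2,pickle
S,T=pickle.load(open("cams.pkl","rb"))
W=grab_frame("wrist")
pickle.dump((W,sense()),open("w1.pkl","wb"))
print(np.round(W["extrinsics"],3).tolist(), sense()["eef_pos"])
a=W["pixels"][150:240,250:350,::-1]
cv2.imwrite("pics/k.png",cv2.resize(a,None,fx=6,fy=6,interpolation=cv2.INTER_CUBIC))
for uv in [(302,203),(303.5,192)]: print([np.round(atz(W,uv,z),1) for z in (0,18,36)])
# open tip tops: 
print(np.round(tri([(W,(302,203)),(T,(448.2,198.8)),(S,(217.5,188))])[0],1))
```

```text
[[0.0, 0.953, 0.303, 516.414], [1.0, -0.0, -0.0, -308.736], [-0.0, 0.303, -0.953, 286.449], [0.0, 0.0, 0.0, 1.0]] [ 593.54306504 -308.29879177  113.11010295]
[array([ 616.3, -320.7,    0. ]), array([ 610. , -319.9,   18. ]), array([ 603.8, -319.2,   36. ])]
[array([ 605.7, -319.2,    0. ]), array([ 600.1, -318.5,   18. ]), array([ 594.5, -317.9,   36. ])]
[ 603.  -318.7   36.4]
```

View pics/k.png

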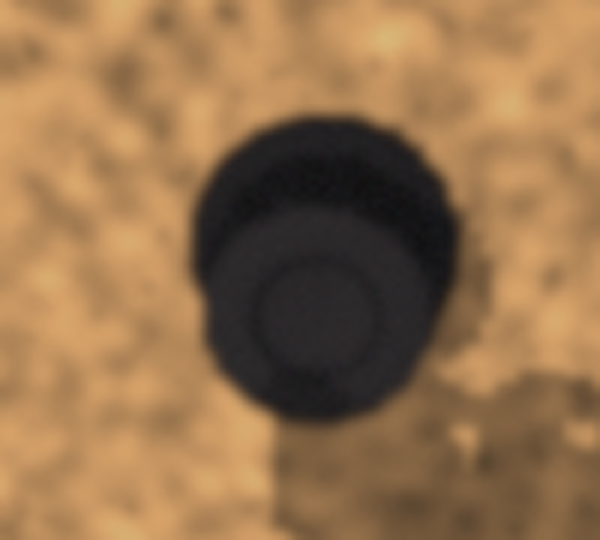

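```bash
python3 -m inch '[{"gripper":0.085,"tx":-0.009,"ty":-0.0095,"tz":0.02,"spin":0},{"gripper":0.085,"tx":0,"ty":0,"tz":0.03,"spin":0},{"gripper":0.085,"tx":0,"ty":0,"tz":0.03,"spin":0},{"gripper":0.085,"tx":0,"ty":0,"tz":0.02,"spin":0},{"gripper":0.085,"tx":0,"ty":0,"tz":0.013,"spin":0},{"gripper":0.085,"tx":0,"ty":0,"tz":0.0,"spin":0},{"gripper":0.085,"tx":0,"ty":0,"tz":0,"spin":0},{"gripper":0.085,"tx":0,"ty":0,"tz":0,"spin":0}]'
python3 - <<'E'
from h import *
from rig import *
import cv2
s=sense();print(s["eef_pos"])
S=grab_frame("scene");W=grab_frame("wrist")
cv2.imwrite("pics/l_w.png",W["pixels"][:,:,::-1])
a=S["pixels"][130:230,170:290,::-1]
cv2.imwrite("pics/l_s.png",cv2.resize(a,None,fx=5,fy=5,interpolation=cv2.INTER_CUBIC))
E
```

```text
clock: 13.0
eef_pos: [603.4, -318.6, 1.4]
tcp_rot: [-3.141, 0.002, 3.141]
contact_force: [0.2, 0.5, 0.2]
opening: 0.997
[ 603.4204812  -318.64140095    1.43719361]
```

View pics/l_w.png

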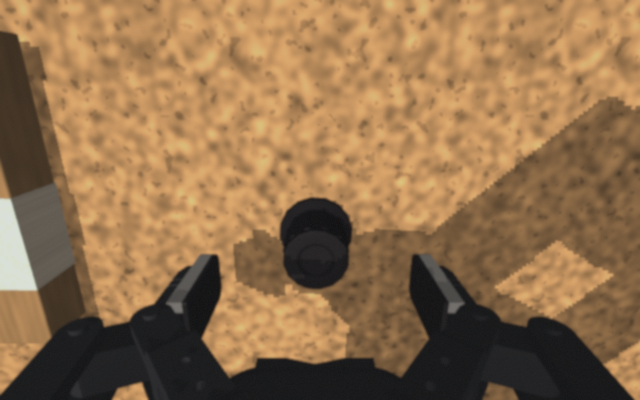

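View pics/l_s.png

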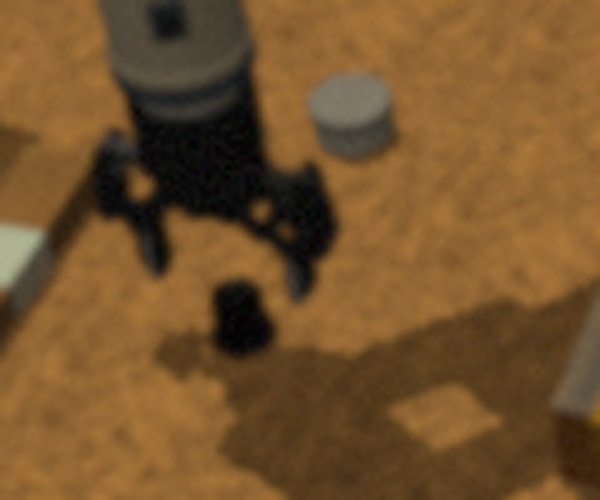

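Run:
```python
from h import *
from rig import *
W=grab_frame("wrist");p=sense()["eef_pos"]
print(np.round(atz(W,(316,259),36),1),proj(W,[603,-318,36]),proj(W,[603,-318,5]),p)
# pads tip near-edge at open
for dx in (-11,11):
  for dz in (31,38,44): print(dx,dz,proj(W,p+[dx,42.5,dz]))
```

```text
[ 602.5 -318.6   36. ] [317.34514212 260.03502231] [317.00737457 232.72509342] [ 603.12510927 -318.49759423    1.20294312]
-11 31 [405.86693954 235.61298059]
-11 38 [409.92093378 242.17478034]
-11 44 [413.69593042 248.28499426]
11 31 [402.14756312 276.23505461]
11 38 [405.8677164  284.25279998]
11 44 [409.31952954 291.69221353]
```

```bash
python3 -m inch '[{"gripper":0.085,"tx":0,"ty":0,"tz":0.01,"spin":0},{"gripper":0.085,"tx":0,"ty":0,"tz":0.008,"spin":0},{"gripper":0.04,"tx":0,"ty":0,"tz":0,"spin":0},{"gripper":0.02,"tx":0,"ty":0,"tz":0,"spin":0},{"gripper":0.02,"tx":0,"ty":0,"tz":0,"spin":0},{"gripper":0.02,"tx":0,"ty":0,"tz":0.0,"spin":0},{"gripper":0.02,"tx":0,"ty":0,"tz":0,"spin":0},{"gripper":0.02,"tx":0,"ty":0,"tz":0,"spin":0}]' 50
python3 - <<'E'
from h import *
from rig import *
import cv2
s=sense();print(s["eef_pos"],s["contact_force"])
S=grab_frame("scene");W=grab_frame("wrist")
cv2.imwrite("pics/m_w.png",W["pixels"][:,:,::-1])
a=S["pixels"][130:230,170:290,::-1]
cv2.imwrite("pics/m_s.png",cv2.resize(a,None,fx=5,fy=5,interpolation=cv2.INTER_CUBIC))
E
```

```text
clock: 13.95
eef_pos: [602.8, -318.3, -17.6]
tcp_rot: [-3.141, 0.001, 3.141]
contact_force: [0.5, 1.1, 2.1]
opening: 0.36
[ 602.81158255 -318.32995033  -17.581064  ] [0.51946189 1.13576683 2.13953957]
```

View pics/m_w.png

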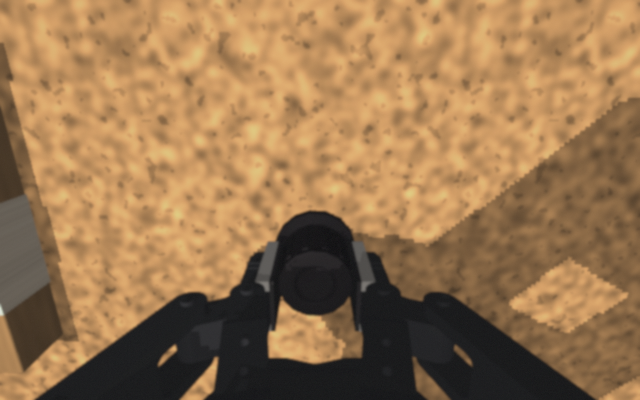

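View pics/m_s.png

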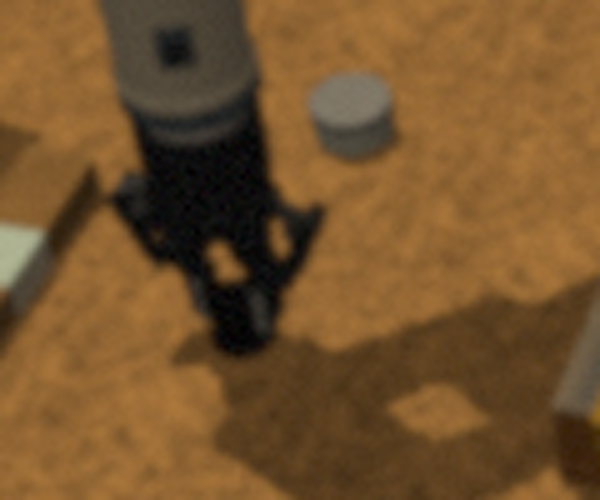

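```bash
python3 -m inch '[{"gripper":0.02,"tx":0,"ty":0,"tz":-0.02,"spin":0},{"gripper":0.02,"tx":0,"ty":0,"tz":-0.045,"spin":0},{"gripper":0.02,"tx":0,"ty":0,"tz":-0.045,"spin":0},{"gripper":0.02,"tx":0.0135,"ty":0.046,"tz":-0.01,"spin":0},{"gripper":0.02,"tx":0.0135,"ty":0.046,"tz":-0.01,"spin":0},{"gripper":0.02,"tx":0.0135,"ty":0.046,"tz":-0.01,"spin":0},{"gripper":0.02,"tx":0.0135,"ty":0.046,"tz":0,"spin":0},{"gripper":0.02,"tx":0.0135,"ty":0.046,"tz":0,"spin":0}]' 50
python3 -m inch '[{"gripper":0.02,"tx":0.0135,"ty":0.046,"tz":0,"spin":0},{"gripper":0.02,"tx":0.0135,"ty":0.046,"tz":0,"spin":0},{"gripper":0.02,"tx":0.0135,"ty":0.046,"tz":0,"spin":0},{"gripper":0.02,"tx":0,"ty":0,"tz":0,"spin":0},{"gripper":0.02,"tx":0,"ty":0,"tz":0,"spin":0},{"gripper":0.02,"tx":0,"ty":0,"tz":0,"spin":0},{"gripper":0.02,"tx":0,"ty":0,"tz":0,"spin":0},{"gripper":0.02,"tx":0,"ty":0,"tz":0,"spin":0}]' 50
python3 - <<'E'
from h import *
from rig import *
import cv2,pickle
s=sense();print(s["eef_pos"],s["opening"])
W=grab_frame("wrist");S=grab_frame("scene");pickle.dump((W,s),open("w2.pkl","wb"))
cv2.imwrite("pics/n_w.png",W["pixels"][:,:,::-1])
print(proj(W,[479,49.5,87.5]),proj(W,[479,49.5,65.5]))
E
```

```text
clock: 14.85
eef_pos: [534.3, -86.5, 122.3]
tcp_rot: [-3.142, 0.001, 3.141]
contact_force: [-0.1, 1.3, -0.8]
opening: 0.361
clock: 15.65
eef_pos: [495.0, 48.9, 121.9]
tcp_rot: [-3.141, -0.0, 3.139]
contact_force: [0.0, -0.8, -0.1]
opening: 0.362
[494.99152515  48.85933247 121.90627636] 0.362095211293866
[316.75788347 186.90568073] [316.59645871 178.31449577]
```

View pics/n_w.png

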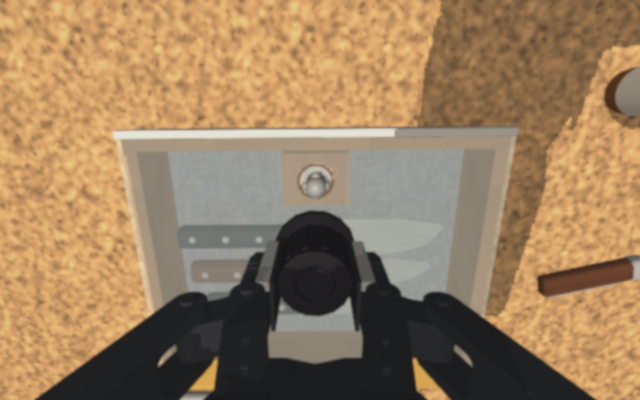

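Run:
```python
import pickle,cv2
W,s=pickle.load(open("w2.pkl","rb"))
a=W["pixels"][140:230,260:370,::-1]
cv2.imwrite("pics/o.png",cv2.resize(a,None,fx=7,fy=7,interpolation=cv2.INTER_CUBIC))
```

```text
(no output)
```

View pics/o.png

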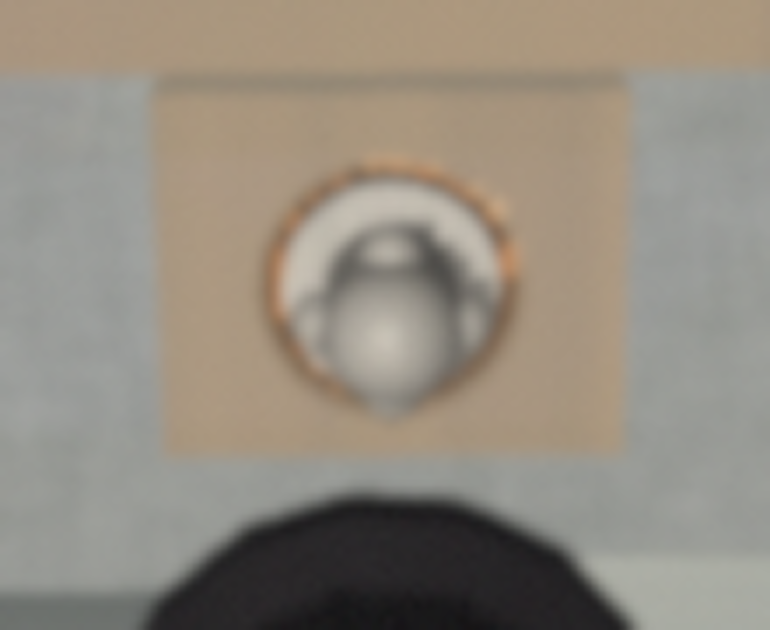

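Run:
```python
from h import *
import pickle
W,s=pickle.load(open("w2.pkl","rb"));p=s["eef_pos"]
for c in (-2,0,2): print(c,[np.round(proj(W,p+[c-21,0,z]),1) for z in (17.6,22.6)], "top",np.round(proj(W,p+[c,0,53.6]),1), np.round(proj(W,p+[c+16,0,53.6]),1))
def f(v):
    return proj(W,[v[0],v[1],80.5])-[316.1,187.9]
print(least_squares(f,[480,50]).x, atz(W,(316,180.7),65.5), atz(W,(316,180.7),61))
import cv2
a=W["pixels"][200:330,250:380,::-1]
cv2.imwrite("pics/p.png",cv2.resize(a,None,fx=4.6,fy=4.6,interpolation=cv2.INTER_CUBIC))
```

```text
-2 [array([316. , 202.8]), array([316.1, 206.1])] top [316.4 278.7] [316.4 311.1]
0 [array([316. , 206.5]), array([316.1, 210. ])] top [316.4 282.9] [316.4 315. ]
2 [array([316. , 210.2]), array([316.1, 213.8])] top [316.4 287. ] [316.4 318.9]
[481.76711795  49.08544348] [480.78674823  49.06547584  65.5       ] [482.01986137  49.07737567  61.        ]
```

View pics/p.png

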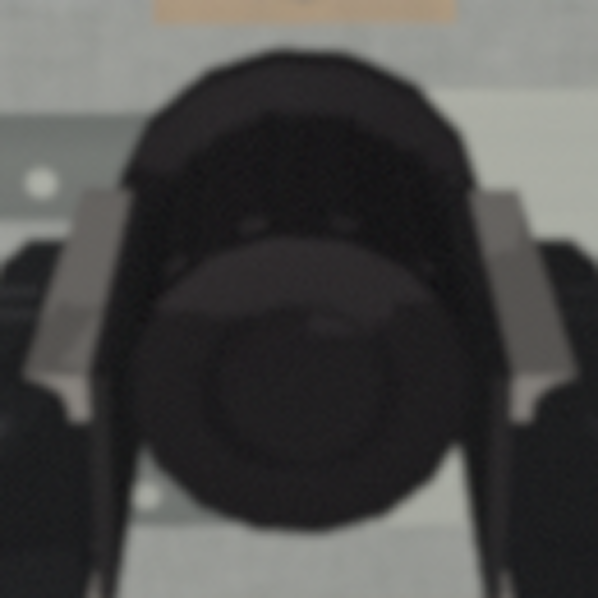

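```bash
python3 -m inch '[{"gripper":0.02,"tx":0.0141,"ty":0.0003,"tz":0.01,"spin":0},{"gripper":0.02,"tx":0,"ty":0,"tz":0.015,"spin":0},{"gripper":0.02,"tx":0,"ty":0,"tz":0.015,"spin":0},{"gripper":0.02,"tx":0,"ty":0,"tz":0.006,"spin":0},{"gripper":0.02,"tx":0,"ty":0,"tz":0,"spin":0},{"gripper":0.02,"tx":0,"ty":0,"tz":0,"spin":0},{"gripper":0.02,"tx":0,"ty":0,"tz":0,"spin":0},{"gripper":0.02,"tx":0,"ty":0,"tz":0,"spin":0}]' 80
python3 - <<'E'
from h import *
from rig import *
import cv2,pickle
s=sense();print(s["eef_pos"],s["opening"],s["contact_force"],s["wrist_torque"])
W=grab_frame("wrist");S=grab_frame("scene")
cv2.imwrite("pics/q_w.png",W["pixels"][:,:,::-1])
cv2.imwrite("pics/q_s.png",cv2.resize(S["pixels"][110:210,280:400,::-1],None,fx=6,fy=6,interpolation=cv2.INTER_CUBIC))
E
```

```text
clock: 16.55
eef_pos: [481.1, 50.2, 76.6]
tcp_rot: [3.142, 0.001, 3.141]
contact_force: [-0.0, 0.6, -0.2]
opening: 0.35
[481.09387595  50.24933875  76.56403701] 0.3495283631978537 [-0.03498842  0.56775651 -0.24307401] [-0.00873985  0.00028649  0.04727057]
```

View pics/q_w.png

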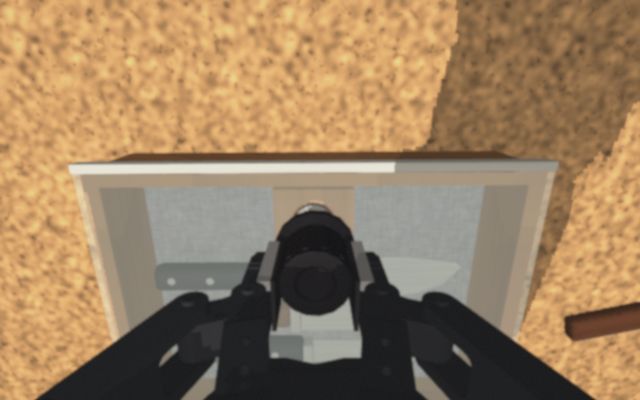

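View pics/q_s.png

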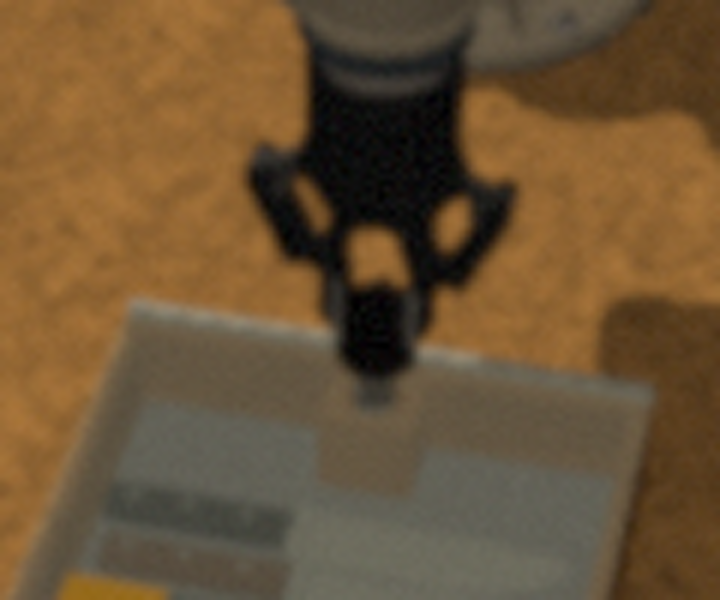

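Run:
```python
from h import *
from rig import *
import cv2
for i in range(4):
  s=sense();print(s["eef_pos"].round(2));W=grab_frame("wrist");print(W["extrinsics"][:3,3].round(2))
a=W["pixels"][190:270,260:370,::-1]
cv2.imwrite("pics/r.png",cv2.resize(a,None,fx=7,fy=7,interpolation=cv2.INTER_CUBIC))
print(proj(W,[481.3,49.1,65.5]),proj(W,[481.3-13,49.1,65.5]),proj(W,s["eef_pos"]+[0,0,17.6]))
```

```text
[480.89  50.27  76.37]
[403.61  49.72 249.65]
[480.8   50.3   76.29]
[403.56  49.72 249.58]
[480.75  50.27  76.22]
[403.51  49.72 249.52]
[480.66  50.27  76.14]
[403.48  49.72 249.46]
[313.97350317 224.23398959] [313.93640861 203.99088371] [316.05970149 244.21569693]
```

View pics/r.png

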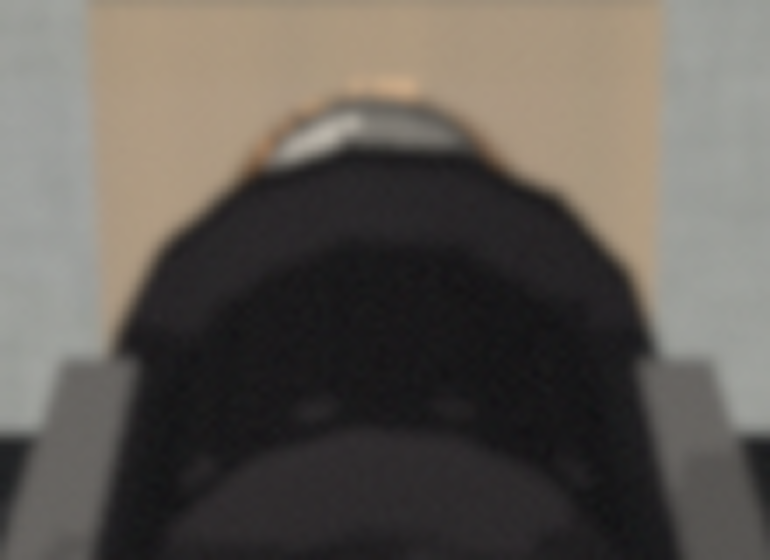

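```bash
python3 -m inch '[{"gripper":0.02,"tx":0,"ty":-0.0006,"tz":0.002,"spin":0},{"gripper":0.02,"tx":0,"ty":0,"tz":0.002,"spin":0},{"gripper":0.02,"tx":0,"ty":0,"tz":0.002,"spin":0},{"gripper":0.02,"tx":0,"ty":0,"tz":0.002,"spin":0},{"gripper":0.02,"tx":0,"ty":0,"tz":0.002,"spin":0},{"gripper":0.02,"tx":0,"ty":0,"tz":0.002,"spin":0},{"gripper":0.02,"tx":0,"ty":0,"tz":0.002,"spin":0},{"gripper":0.02,"tx":0,"ty":0,"tz":0,"spin":0}]' 80
python3 -c "
from rig import *
s=sense();print(s['wrist_torque'])"
```

```text
clock: 17.65
eef_pos: [480.4, 49.6, 61.7]
tcp_rot: [-3.142, -0.0, 3.141]
contact_force: [0.0, 0.7, -0.6]
opening: 0.347
[-0.02672171  0.02268036 -0.04787619]
```

```bash
python3 -m inch '[{"gripper":0.02,"tx":0,"ty":0,"tz":0.001,"spin":0},{"gripper":0.02,"tx":0,"ty":0,"tz":0.001,"spin":0},{"gripper":0.02,"tx":0,"ty":0,"tz":0.001,"spin":0},{"gripper":0.02,"tx":0,"ty":0,"tz":0.001,"spin":0},{"gripper":0.02,"tx":0,"ty":0,"tz":0.001,"spin":0},{"gripper":0.02,"tx":0,"ty":0,"tz":0.001,"spin":0},{"gripper":0.02,"tx":0,"ty":0,"tz":0.001,"spin":0},{"gripper":0.02,"tx":0,"ty":0,"tz":0,"spin":0}]' 80
python3 -c "
from rig import *
s=sense();print(s['wrist_torque'])"
```

```text
clock: 18.45
eef_pos: [480.5, 49.6, 55.1]
tcp_rot: [-3.142, -0.0, 3.141]
contact_force: [-1.6, -1.2, 3.1]
opening: 0.351
[-0.12091986  0.25034366 -0.02493755]
```

```bash
python3 -m inch '[{"gripper":0.02,"tx":0,"ty":0,"tz":0.001,"spin":0},{"gripper":0.02,"tx":0,"ty":0,"tz":0.001,"spin":0},{"gripper":0.02,"tx":0,"ty":0,"tz":0.001,"spin":0},{"gripper":0.02,"tx":0,"ty":0,"tz":0.001,"spin":0},{"gripper":0.02,"tx":0,"ty":0,"tz":0,"spin":0},{"gripper":0.02,"tx":0,"ty":0,"tz":0,"spin":0},{"gripper":0.02,"tx":0,"ty":0,"tz":0,"spin":0},{"gripper":0.02,"tx":0,"ty":0,"tz":0,"spin":0}]' 100
```

```text
clock: 19.25
eef_pos: [480.0, 49.6, 50.6]
tcp_rot: [-3.141, -0.001, 3.141]
contact_force: [-0.8, -0.4, -7.7]
opening: 0.346
```

```bash
python3 -m inch '[{"gripper":0.02,"tx":0,"ty":0,"tz":0.001,"spin":0},{"gripper":0.02,"tx":0,"ty":0,"tz":0.001,"spin":0},{"gripper":0.02,"tx":0,"ty":0,"tz":0,"spin":0},{"gripper":0.02,"tx":0,"ty":0,"tz":0,"spin":0},{"gripper":0.02,"tx":0,"ty":0,"tz":0,"spin":0},{"gripper":0.02,"tx":0,"ty":0,"tz":0,"spin":0},{"gripper":0.02,"tx":0,"ty":0,"tz":0,"spin":0},{"gripper":0.02,"tx":0,"ty":0,"tz":0,"spin":0}]' 100
```

```text
clock: 20.05
eef_pos: [480.8, 49.7, 49.1]
tcp_rot: [3.142, 0.0, 3.141]
contact_force: [-0.0, -0.6, -2.9]
opening: 0.339
```

```bash
python3 -m inch '[{"gripper":0.02,"tx":0,"ty":0,"tz":0.001,"spin":0},{"gripper":0.02,"tx":0,"ty":0,"tz":0.001,"spin":0},{"gripper":0.02,"tx":0,"ty":0,"tz":0,"spin":0},{"gripper":0.02,"tx":0,"ty":0,"tz":0,"spin":0},{"gripper":0.02,"tx":0,"ty":0,"tz":0,"spin":0},{"gripper":0.02,"tx":0,"ty":0,"tz":0,"spin":0},{"gripper":0.02,"tx":0,"ty":0,"tz":0,"spin":0},{"gripper":0.02,"tx":0,"ty":0,"tz":0,"spin":0}]' 100
```

```text
clock: 20.85
eef_pos: [481.0, 49.7, 48.0]
tcp_rot: [3.142, 0.001, 3.141]
contact_force: [-4.9, -0.2, 12.9]
opening: 0.344
```

```bash
python3 -m inch '[{"gripper":0.02,"tx":0.0003,"ty":0,"tz":0.0005,"spin":0},{"gripper":0.02,"tx":0,"ty":0,"tz":0.0005,"spin":0},{"gripper":0.02,"tx":0,"ty":0,"tz":0,"spin":0},{"gripper":0.02,"tx":0,"ty":0,"tz":0,"spin":0},{"gripper":0.02,"tx":0,"ty":0,"tz":0,"spin":0},{"gripper":0.02,"tx":0,"ty":0,"tz":0,"spin":0},{"gripper":0.02,"tx":0,"ty":0,"tz":0,"spin":0},{"gripper":0.02,"tx":0,"ty":0,"tz":0,"spin":0}]' 100
python3 - <<'E'
from rig import *
import cv2
W=grab_frame("wrist");S=grab_frame("scene");T=grab_frame("top")
cv2.imwrite("pics/s_w.png",W["pixels"][:,:,::-1])
cv2.imwrite("pics/s_s.png",cv2.resize(S["pixels"][110:210,280:400,::-1],None,fx=6,fy=6,interpolation=cv2.INTER_CUBIC))
cv2.imwrite("pics/s_t.png",T["pixels"][:,:,::-1])
s=sense();print(s["eef_pos"],s["contact_force"],s["opening"])
E
```

```text
clock: 21.65
eef_pos: [481.1, 49.7, 47.9]
tcp_rot: [3.141, 0.001, 3.141]
contact_force: [-7.9, -0.6, 26.7]
opening: 0.34
[481.05630232  49.72649556  47.9381953 ] [-7.46907526 -0.37334986 26.32085668] 0.3435394479049642
```

View pics/s_w.png

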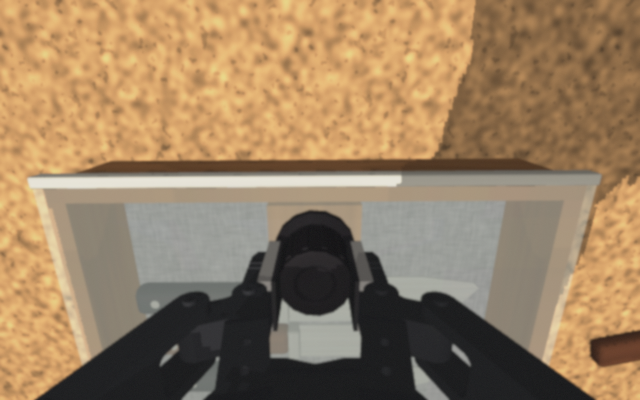

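View pics/s_s.png

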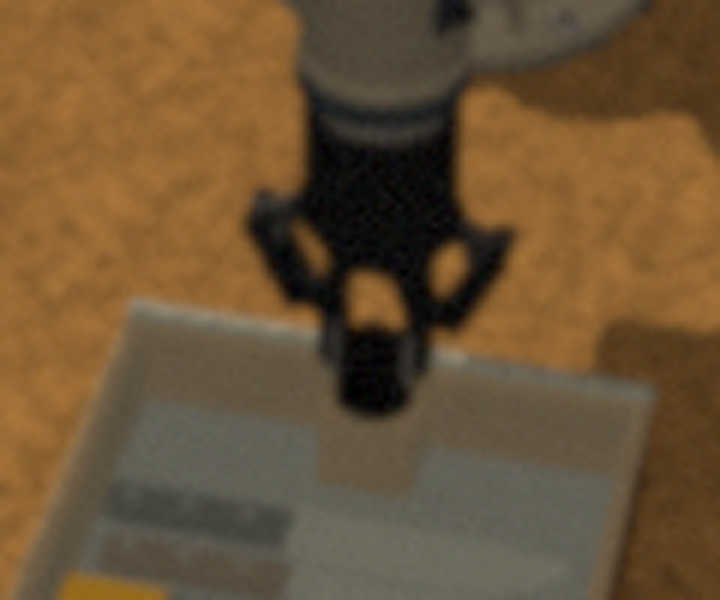

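View pics/s_t.png

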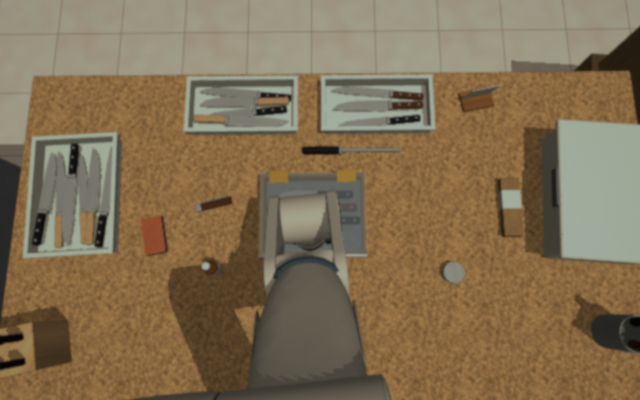

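The pictures show the cover shut and the cap's foot on it at scene zoom (375,410). The goods are where they stood in the top view: oil (210,266), tin (453,272) and folder (213,203). The force stays at 26 N with no further sinking, so I'm handing in.

```bash
python3 -c "
from rig import *
print(sign_off()); s=sense(); print(s['clock'],s['contact_force'])"
```

```text
the job is handed in; nothing more can be done
None
the job is handed in; nothing more can be done
```

The display case is closed: I pushed the cover fully shut with closed fingers, then pressed the cap onto the stud until it clicked and seated. I handed it in at about 22 s, with the cap still gripped and pressed down at about 26 N.

**Cover:** it met a hard stop at 17 N. In the scene view its free edge lies within about 1.5 px of where a shut cover should appear.

**Cap:** the force climbed against the sprung balls, turned negative at the click (−7.7 N), then rose from 13 to 26 N as the foot landed. The last 1 mm of commanded push gave only about 0.1 mm of movement. The tool's height then puts the foot at 65.5 mm, the stated seat height. The wrist picture shows no slip of the cap in the fingers.

**Other goods:** oil, tin, folder, steel, stone and carton look unmoved in the last top view.

**Disagreements:**
- **Fingertips:** they sit about 31 mm behind the reported TCP, although the text puts the TCP at their very end. The first cover push therefore stopped short, and I corrected for it from the pictures and the contact force.
- **Sideways force:** about 7 N along x remained on the seated cap at the end. My 0.3 mm correction did not reduce it.
- **After hand-in:** I could not read the state again, so the force is not confirmed past that point.

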